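Clamp a caliper bracket in the drill jig with the adjustable clamping lever

ROBOT

A 7-joint arm with a two-finger parallel gripper is mounted at the origin on the work surface. World frame = base frame: x ahead of the robot, y to its left, z up, the work surface at z = 0. Lengths are in m, angles in rad, forces in N, time in s.
With the tool pointing down it reaches from about 0.425 to 0.875 m from the base axis. Payload 4.7 kg.
Tool frame: the origin (TCP) lies midway between the tips of the shut fingers; the grasp point (between the pads) lies 19 mm behind it; z points along the fingers, y is the line along which they close (so a half turn about z gives the same grasp; the last joint's range is limited). The gripper opens to 87 mm and grips with 3 to 60 N. Pads are 19 mm wide; open, the fingers measure 117 mm over their backs; the gripper's body (75 mm by 190 mm) begins 51 mm behind the grasp point.
Start: joints at [1.348, 0.321, -0.07, 1.45, 0.023, 1.371, -0.057], TCP at [0.152, -0.632, 0.223] pointing down, gripper open.
Joint ranges: [-2.86, 2.86], [-0.3, 2.09], [-1.38, 1.24], [0.06, 2.45], [-1.56, 4.7], [0.09, 2.05], [-2.69, 2.69]. Speed limits (rad/s): [2.57, 2.57, 3.14, 3.14, 3.14, 3.14, 3.14].

INTERFACE

Orientations are given as a rotation vector (axis times angle).
In Python, from bench import ctrl gives the robot as it stands. The module is installed in compiled form; this text tells all that it offers.
- The arm moves only by the shell command python3 -m handwheel 'ROWS' [FORCE]. ROWS is JSON, a list of rows, each a list of 7 numbers: the finger opening in m, from 0 to 0.087, then the shift along the tool's x, y, z in m, then the turn, a rotation vector about the tool's x, y, z in degrees. A call has 1 to 12 rows; each row shifts and turns the commanded pose from where the row before left it, along the tool's axes as they then stand; what a row does not reach is not made up. A row lasts 1/8 s, in which the tool goes at most 62.5 mm and 10.7 degrees, less where a joint would pass 70% of its speed; a pose out of reach is approached as far as the arm can. A call is refused whole if a number of a shift passes 0.0625 or a number of a turn 10.7, either way. A call with a gripper value outside its range is refused whole. The fingers move at their own pace and stop on an object; FORCE is the grip in N (left out, the last holds). Time passes only in rows, so rows that do not move let the fingers close. It gives the time, the measured TCP pose, the force, the opening and the grip force at its end, in the units of the state.
- ctrl.get_state(): the state, without advancing time (a new reading comes with each control period).
- ctrl.get_image(name): name is "scene" or "top" or "wrist"; returns (picture, depth): 420x560x3 uint8, blue, green, red; 420x560 float32, m along the optical axis (not along the pixel's ray), 0 where there is no reading.
- ctrl.camera_info(name): a dict with "intrinsics" (3x3 intrinsics, pixels), "R" (3x3) and "t" (3): a world point X has camera coordinates R X + t. Camera axes: x right, y down, z forward; pixel columns grow to the right and rows downward; lengths in m; the calibration is good to about 2 mm. A picture is of the moment at which its call begins: read the wrist's pose just before it. camera_info takes no time and is no camera call; for the wrist camera it gives the pose at the moment of the call.
- ctrl.close_job(): hands the job in; it is judged then, once.
The state is a dict: "time": time; "joint_positions": joint angles; "qd": joint speeds; "joint_torque": joint torques, N m; "position": TCP position; "tool_rot": TCP orientation; "ft_force": force on the tool from outside, world axes, zero at the start; "torque": the same for the moment, N m; "grip_width": opening from 0.0 (shut) to 1.0 (fully open); "grip_force": force on a finger pad.
Only numpy, scipy, OpenCV 4.12 (cv2) and the standard library are available. Lean on these libraries where they do the work, as an engineer would, in place of code of your own. Each camera call takes 0.05 s, during which the arm holds its last target. There are 200 camera calls.

TASK

Clamp the aluminium bracket firmly in the red drill jig with the orange clamping lever: turn the lever clockwise (seen from above), and as it has no room to go round between the two bush posts, lift it off its serrations, swing it back, let it drop in again and carry on tightening until the pull needed at the grip is about 9 N, no more. Do not force the lever against the posts, overtighten the clamp, shift the bracket or disturb the disc, bearing and spanner, and leave the lever fully down in its serrations and let go.

Things in the scene. Friction and masses are not known exactly. Their poses are not given: they have to be found in the camera images.
- jig: Red steel drill-jig base bolted to the bench, 170 x 220 x 15 mm. Origin: on the vertical axis of the clamp stud, at bench height. Its x axis points from the stud to the clamp's nose and the bracket, y to the left, z up. Jig angles below are measured about z from this x axis, counter-clockwise from above positive.
- stud (a point): Point on the stud axis (the lever's axis), 100 mm above the bench. Turned clockwise from above while it is down, the lever turns the nut below it, which runs down 14 mm a turn and stays where it is left (locking insert). It turns with 3 to 6 N at the grip until the strap meets the bracket; then the pull rises by about 1.4 N for each 0.1 rad. 30 to 120 degrees in all are needed, unknown beforehand.
- handle: Orange clamping lever: hub of 34 mm diameter on the stud, a flat-sided arm 13 mm wide and 15 mm high rising outwards at 15 degrees, a 19 mm ball at 104 mm from the axis. Starts down, the arm at jig angle -0.35 to 0 rad. The arm meets the posts at about +0.80 and -0.80 rad, lifted or not. Origin: on the stud axis, about 46 mm above the bench; x along the arm, z up.
- grip (a point): Where to grip the lever: middle of the arm, 90 mm from the stud axis, about 101 mm above the bench at first and 2.2 mm lower for each radian that the nut has turned; pinch the arm across its 13 mm. Its x axis points outwards along the arm (level).
- swing (a joint): Angle of the lever relative to the clamp nut, rad, 0 at the start, positive when swung back (counter-clockwise from above). 18 serrations, 0.349 rad apart: the lever drops in only near multiples of 0.349; play and give let it stand 0.03 to 0.10 rad off them while pulled. Turned back by 0.08 rad after a pull it is unloaded and lifts easily.
- lift (a joint): Height of the lever above its seat in the serrations, m: 0 down and engaged, 0.004 resting on top of the serrations, 0.009 at the upper stop; it swings freely above 0.005. A spring and the weight press it down with about 2.5 N at 0 and 4 N at the top; let go, it sinks, and drops in where it meets the gaps.
- posts: Two steel drill-bush posts, 16 mm in diameter, tops 112 mm above the bench, 24 mm ahead of the stud and 44 mm to either side, each with an arm 49 to 63 mm high that carries a 22 mm drill bush over an end of the bracket (58 mm ahead of the stud, 74 mm to the side, top at 64 mm). Origin as jig. More than 40 N between lever and posts puts the bushes out of line.
- strap: Steel clamping strap 32 mm wide and 14 mm thick along the jig's x axis under the nut, from its heel pivot (origin, 50 mm behind the stud, 37 mm high) to its nose, whose screwed-in button presses on the bracket 48 mm ahead of the stud. It tips down as the nut runs down. About 9 N at the grip gives some 80 to 150 N at the button; 45 N hold the bracket, more than 190 N spoil it.
- bracket: The work: loose aluminium caliper bracket with round ends, 46 x 194 x 12 mm, 0.3 kg, lying on the jig along its y axis between dowel pins, in its right place at the start. Origin: centre of its underside, 58.5 mm ahead of the stud and 15 mm above the bench.
- disc: Bystander: loose steel brake disc, 170 mm in diameter, 30 mm high, left of the jig. Origin: centre of its underside.
- bearing: Bystander: loose ring bearing, 62 mm in diameter, 16 mm high, right of the jig. Origin: centre of its underside.
- spanner: Bystander: loose steel spanner, 190 mm long, right of the jig. Origin: middle of its underside.
There are look-alikes about, which are no part of the job. There is more than one size of the bracket; the one meant has the size given above.

How it is judged:
On the way, in this order (a step that is already met when the one before it is completed fails the run):
1. the lever has been lifted and swung back over at least one serration (0.3 rad) relative to the nut (value of joint swing above 0.3 rad), for 0.1 s.
2. with the lever down in its serrations the strap presses on the bracket with more than 45 N (value of joint lift below 0.0015 m and contact force between strap and bracket above 45 N), for 0.2 s.
At the end, for the whole second after the job is handed in: The strap's nose presses on the bracket with 45 to 190 N, the lever is down in its serrations (within 1.5 mm) and at rest, swung back at least one serration from where it first sat on the nut, and the bracket lies in its place (within 4 mm) (all of step 2 and value of joint swing above 0.3 rad and horizontal distance between bracket and jig between 0.0545 and 0.0625 m and linear speed of bracket below 0.01 m/s and angular speed of handle below 0.1 rad/s); the robot touches nothing.
It fails at once if the clamp was overtightened: strap on bracket over 190 N (contact force between strap and bracket above 190 N).
It fails at once if the lever was forced against a bush post with over 40 N (contact force between handle and posts above 40 N).
It fails at once if the bracket was shifted by more than 5 mm (distance of bracket from where it was at the start of the episode above 0.005 m).
It fails at once if a bystander (disc, bearing or spanner) was moved by more than 15 mm (distance of any of disc, bearing, spanner from where it was at the start of the episode above 0.015 m).
It also fails if it takes over 61 s, if anything falls off the work surface, if the arm or the gripper's body presses on something with over 40 N, if the wrist force passes 120 N, or if a joint passes its speed limit or range.

## Working session

There is one attempt and no reset: what is moved stays moved. The work goes in short steps, Python scripts to look and compute and a shell command to move; the robot and the scene stay as the last step left them, time stands still between calls to the robot, and variables do not carry over. Pictures are saved under pics/ and viewed, at most 10 in all, crops included, and the job is handed in when it is done.

```bash
mkdir -p pics; cat > h.py <<'E'
import numpy as np, cv2
from bench import ctrl
from scipy.spatial.transform import Rotation as Ro
def cloud(name):
    i=ctrl.camera_info(name); im,d=ctrl.get_image(name)
    K,R,t=map(np.array,(i["intrinsics"],i["R"],i["t"]))
    v,u=np.mgrid[:420,:560]
    P=np.stack([(u-K[0,2])/K[0,0]*d,(v-K[1,2])/K[1,1]*d,d],-1)
    return im,d,(P-t.ravel())@R
E
python3 - <<'E'
from h import *
s=ctrl.get_state(); print({k:np.round(v,3) for k,v in s.items()}, Ro.from_rotvec(s['tool_rot']).as_matrix().round(3))
im,d,P=cloud("top"); im2,d2,P2=cloud("scene")
cv2.imwrite("pics/top.png",im); cv2.imwrite("pics/scene.png",im2)
E
```

```text
{'time': np.float64(0.0), 'joint_positions': array([ 1.348,  0.322, -0.07 ,  1.452,  0.023,  1.371, -0.057]), 'qd': array([-0.001,  0.001,  0.001, -0.002, -0.001,  0.001, -0.   ]), 'joint_torque': array([ 0.0000e+00, -4.9128e+01, -4.0300e-01, -3.1252e+01, -6.4000e-02,
        4.4000e-02,  0.0000e+00]), 'position': array([ 0.152, -0.631,  0.221]), 'tool_rot': array([-3.118e+00, -3.710e-01,  1.000e-03]), 'ft_force': array([0.002, 0.552, 0.455]), 'torque': array([ 0.037, -0.028,  0.063]), 'grip_force': np.float64(0.0), 'grip_width': np.float64(1.002)} [[ 0.972  0.235 -0.001]
 [ 0.235 -0.972  0.002]
 [-0.    -0.002 -1.   ]]
```

View pics/top.png

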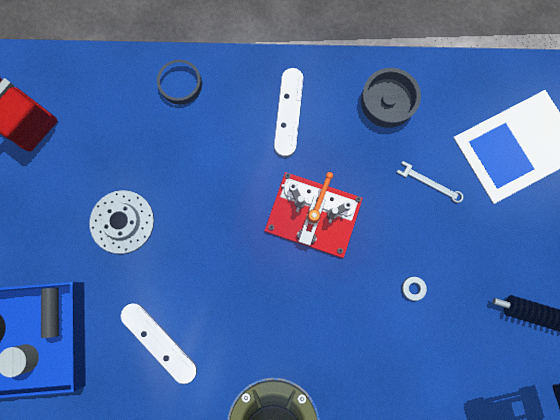

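View pics/scene.png

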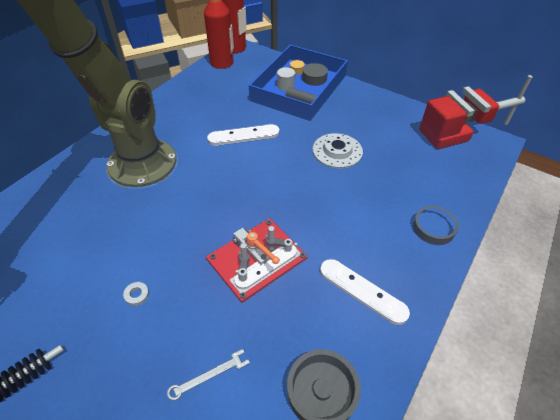

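The top view shows the jig with the lever hub at about (314,215) and the ball at (330,177). The bystanders are well clear of it. Next I measure.

```bash
python3 - <<'E'
from h import *
for n in ("top","scene"):
    im,d,P=cloud(n)
    hsv=cv2.cvtColor(im,cv2.COLOR_BGR2HSV); H,S,V=[hsv[...,k].astype(int) for k in range(3)]
    reg=np.zeros(H.shape,bool)
    if n=="top": reg[160:270,255:370]=1
    else: reg[210:305,200:315]=1
    org=reg&(H>6)&(H<22)&(S>150)&(V>120)&(d>0)
    red=reg&((H<4)|(H>174))&(S>150)&(V>60)&(d>0)&(abs(P[...,2]-.015)<.008)
    p=P[org]; print(n,org.sum(),red.sum(),'z',np.percentile(p[:,2],[0,25,50,75,100]).round(3))
    q=P[red][:,:2]; r=cv2.minAreaRect(q.astype(np.float32)*1000); print('plate',r, cv2.boxPoints(r).round(0).tolist())
    p=p[p[:,2]>.05]
    c=p[:,:2].mean(0); u,s,vt=np.linalg.svd(p[:,:2]-c); a=vt[0]; 
    if a[0]<0:a=-a
    t=(p[:,:2]-c)@a; print('axis ang',np.degrees(np.arctan2(a[1],a[0])),'ends',(c+a*t.min()).round(4),(c+a*t.max()).round(4),np.ptp(t))
    for lo in np.arange(t.min(),t.max(),.01):
        m=(t>=lo)&(t<lo+.01); print(p[m].mean(0).round(4),m.sum(), np.ptp((p[m][:,:2]-c)@[-a[1],a[0]]).round(4))
    # posts: high non-orange points
    m=reg&~org&(P[...,2]>.095)&(d>0); print('high',P[m].round(3).tolist()[:40])
E
```

```text
top 234 2650 z [0.083 0.092 0.097 0.106 0.118]
plate ((538.3436279296875, -97.47331237792969), (218.1553955078125, 169.70826721191406), 72.07550811767578) [[424.0, -175.0], [586.0, -227.0], [653.0, -20.0], [491.0, 32.0]]
axis ang -20.12651082823635 ends [ 0.5106 -0.0879] [ 0.6259 -0.1302] 0.12289439067604693
[ 0.5152 -0.0897  0.0915] 27 0.0221
[ 0.5248 -0.0934  0.0917] 21 0.0266
[ 0.5333 -0.0964  0.0903] 21 0.0222
[ 0.5436 -0.0998  0.09  ] 15 0.0092
[ 0.552  -0.1031  0.0934] 15 0.0084
[ 0.5621 -0.1057  0.0953] 18 0.0096
[ 0.5715 -0.1104  0.0984] 17 0.0096
[ 0.5807 -0.1135  0.1003] 15 0.0087
[ 0.5902 -0.1172  0.1036] 20 0.0102
[ 0.6001 -0.1209  0.1066] 17 0.0096
[ 0.6091 -0.1238  0.1095] 16 0.0092
[ 0.6184 -0.1277  0.1129] 23 0.0147
[ 0.6245 -0.1301  0.113 ] 9 0.0133
high [[0.628, -0.125, 0.114], [0.628, -0.13, 0.112], [0.628, -0.133, 0.112], [0.626, -0.136, 0.109], [0.624, -0.121, 0.109], [0.621, -0.138, 0.11], [0.618, -0.138, 0.111], [0.616, -0.123, 0.11], [0.617, -0.136, 0.108], [0.614, -0.133, 0.108], [0.613, -0.119, 0.101], [0.611, -0.131, 0.109], [0.609, -0.131, 0.107], [0.606, 
[... 1660 characters left out ...]
.056, 0.111], [0.563, -0.055, 0.112], [0.565, -0.054, 0.112], [0.567, -0.052, 0.112], [0.558, -0.062, 0.112], [0.561, -0.061, 0.113], [0.562, -0.059, 0.111], [0.564, -0.057, 0.111], [0.566, -0.055, 0.11], [0.568, -0.053, 0.108], [0.56, -0.065, 0.112], [0.562, -0.062, 0.11], [0.565, -0.063, 0.113], [0.567, -0.061, 0.113], [0.567, -0.057, 0.108], [0.57, -0.056, 0.109], [0.559, -0.063, 0.105], [0.563, -0.064, 0.109], [0.565, -0.063, 0.109], [0.568, -0.062, 0.11], [0.569, -0.059, 0.108], [0.57, -0.056, 0.106], [0.558, -0.062, 0.099], [0.562, -0.063, 0.103], [0.566, -0.064, 0.107], [0.567, -0.062, 0.105], [0.569, -0.06, 0.104], [0.569, -0.055, 0.098], [0.559, -0.063, 0.097], [0.563, -0.064, 0.1]]
```

```bash
python3 -m handwheel '[[0.05,0.047,-0.032,0,0,0,0],[0.05,0.047,-0.032,0,0,0,0],[0.05,0.047,-0.032,0,0,0,0],[0.05,0.047,-0.032,0,0,0,0],[0.05,0.047,-0.032,0,0,0,0],[0.05,0.047,-0.032,0,0,0,0],[0.05,0.047,-0.032,0,0,0,0],[0.05,0.047,-0.032,0,0,0,0],[0.05,0.047,-0.032,0,0,0,0],[0.05,0.047,-0.032,0,0,0,0],[0.05,0.047,-0.032,0,0,0,0],[0.05,0.047,-0.032,0,0,0,0]]' 30
python3 -m handwheel '[[0.05,0,0,0.01,0,0,8.5],[0.05,0,0,0.01,0,0,8.5],[0.05,0,0,0.01,0,0,8.5],[0.05,0,0,0.01,0,0,8.5],[0.05,0,0,0,0,0,0]]'
cat > p.py <<'E'
from h import *
S=np.array([0.525,-0.0925]); J=np.radians(-18.0)
s=ctrl.get_state(); p=np.array(s['position']); M=Ro.from_rotvec(s['tool_rot']).as_matrix()
r=p[:2]-S; a=np.arctan2(r[1],r[0]); f=np.array(s['ft_force'])
tn=np.array([np.sin(a),-np.cos(a)])
print('t %.2f'%s['time'],'p',p.round(4),'toolyaw %.2f tilt'%np.degrees(np.arctan2(M[1,0],M[0,0])),M[:2,2].round(4),'r %.4f jigang %.3f'%(np.hypot(*r),a-J),
 'F',f.round(2),'cw-force-on-tool %.2f rad %.2f'%(f[:2]@tn,f[:2]@r/np.hypot(*r)),'Tz %.3f'%s['torque'][2],'w %.4f gf %.1f'%(s['grip_width']*.087,s['grip_force']))
g=S+.09*np.array([np.cos(np.radians(-20.4)),np.sin(np.radians(-20.4))])
print('to grip, tool axes',(M.T@(np.array([*g,.082])-p)).round(4))
E
python3 p.py
```

```text
time: 1.7
position: [0.6116, -0.1251, 0.2225]
tool_rot: [3.119, 0.37, -0.0]
ft_force: [0.7, 0.1, 1.3]
grip_width: 0.573
grip_force: 0.0
time: 2.33
position: [0.6099, -0.1263, 0.1815]
tool_rot: [3.092, -0.555, -0.003]
ft_force: [-0.3, -0.6, -0.2]
grip_width: 0.577
grip_force: 0.0
t 2.33 p [ 0.6099 -0.1263  0.1815] toolyaw -20.34 tilt [-0.0022  0.0002] r 0.0913 jigang -0.064 F [-0.28 -0.55 -0.17] cw-force-on-tool 0.62 rad -0.05 Tz 0.030 w 0.0502 gf 0.0
to grip, tool axes [-0.0011 -0.0021  0.0995]
```

```bash
python3 - <<'E'
from h import *
im,d,P=cloud("wrist"); cv2.imwrite("pics/w1.png",im)
hsv=cv2.cvtColor(im,cv2.COLOR_BGR2HSV); H,S,V=[hsv[...,k].astype(int) for k in range(3)]
o=(H>6)&(H<22)&(S>140)&(V>90)&(d>0)&(P[...,2]>.06)&(P[...,2]<.13)
p=P[o]; c=p[:,:2].mean(0); a=np.linalg.svd(p[:,:2]-c,full_matrices=0)[2][0]; a*=np.sign(a[0])
t=(p[:,:2]-c)@a;n=(p[:,:2]-c)@[-a[1],a[0]]
print(o.sum(),c,np.degrees(np.arctan2(a[1],a[0])))
for lo in np.arange(t.min(),t.max(),.008):
    m=(t>=lo)&(t<lo+.008); print((c+a*(lo+.004)+np.array([-a[1],a[0]])*(n[m].min()+n[m].max())/2).round(4),m.sum(),np.ptp(n[m]).round(4),p[m][:,2].max().round(4))
E
python3 p.py
```

```text
1350 [ 0.58659578 -0.11643502] -20.260729208405117
[ 0.5142 -0.0897] 91 0.0208 0.091
[ 0.5205 -0.0957] 1 0.0 0.0921
[ 0.5329 -0.0852] 2 0.0009 0.0644
[ 0.5365 -0.0985] 27 0.0228 0.0737
[ 0.544  -0.1014] 34 0.0116 0.0921
[ 0.5516 -0.1037] 81 0.0124 0.0937
[ 0.5593 -0.106 ] 81 0.0113 0.0958
[ 0.5668 -0.1089] 88 0.0112 0.0977
[ 0.5743 -0.1117] 94 0.011 0.101
[ 0.5818 -0.1145] 94 0.0108 0.1032
[ 0.5892 -0.1174] 98 0.0106 0.1048
[ 0.5967 -0.1202] 106 0.0121 0.1066
[ 0.6044 -0.1226] 111 0.0112 0.1085
[ 0.6119 -0.1254] 102 0.011 0.113
[ 0.6192 -0.1286] 190 0.0165 0.1146
[ 0.6267 -0.1314] 150 0.0164 0.1127
t 2.38 p [ 0.6103 -0.1262  0.1822] toolyaw -20.27 tilt [-0.001  0.   ] r 0.0918 jigang -0.062 F [-0.35 -0.38  0.18] cw-force-on-tool 0.48 rad -0.19 Tz -0.003 w 0.0496 gf 0.0
to grip, tool axes [-0.0016 -0.0019  0.1002]
```

View pics/w1.png

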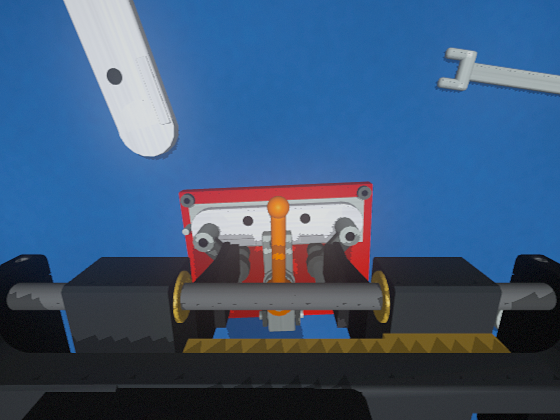

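The wrist view shows the lever (ball at about (278,207)) aligned with the tool and midway between the fingers. Next I descend and grip.

```bash
sed -i 's/-0.0925\]/-0.0935]/' p.py; python3 -m handwheel '[[0.05,-0.001,-0.0013,0.02,0,0,0],[0.05,0,0,0.03,0,0,0],[0.05,0,0,0.03,0,0,0],[0.05,0,0,0.02,0,0,0],[0.05,0,0,0,0,0,0]]' 30; python3 p.py
python3 -m handwheel '[[0,0,0,0,0,0,0],[0,0,0,0,0,0,0],[0,0,0,0,0,0,0],[0,0,0,0,0,0,0],[0,0,0,0,0,0,0],[0,0,0,0,0,0,0]]' 30; python3 p.py
```

```text
time: 3.0
position: [0.6087, -0.1244, 0.0805]
tool_rot: [-3.092, 0.556, 0.006]
ft_force: [1.1, -0.1, 0.1]
grip_width: 0.573
grip_force: 0.0
t 3.00 p [ 0.6087 -0.1244  0.0805] toolyaw -20.39 tilt [-0.0036  0.001 ] r 0.0892 jigang -0.040 F [ 1.13 -0.15  0.13] cw-force-on-tool -0.26 rad 1.11 Tz 0.029 w 0.0498 gf 0.0
to grip, tool axes [ 0.0008  0.0002 -0.0016]
time: 3.75
position: [0.6103, -0.1248, 0.0827]
tool_rot: [3.092, -0.557, 0.001]
ft_force: [-0.4, -0.2, 0.4]
grip_width: 0.159
grip_force: 30.0
t 3.75 p [ 0.6103 -0.1248  0.0827] toolyaw -20.43 tilt [ 0.0004 -0.0002] r 0.0909 jigang -0.037 F [-0.44 -0.22  0.37] cw-force-on-tool 0.36 rad -0.34 Tz -0.026 w 0.0138 gf 30.0
to grip, tool axes [-0.0009  0.0004  0.0007]
```

```bash
python3 -m handwheel '[[0,0,0,-0.004,0,0,0],[0,0,0,-0.0035,0,0,0],[0,0,0,0,0,0,0],[0,0,0,0,0,0,0]]'; python3 p.py
python3 -m handwheel '[[0,-0.0003,-0.0078,0,0,0,-5],[0,-0.0003,-0.0078,0,0,0,-5],[0,0,0,0,0,0,0]]'; python3 p.py
```

```text
time: 4.25
position: [0.6095, -0.1245, 0.0895]
tool_rot: [-3.092, 0.557, 0.002]
ft_force: [-1.9, 0.2, -2.6]
grip_width: 0.158
grip_force: 30.0
t 4.25 p [ 0.6095 -0.1245  0.0895] toolyaw -20.43 tilt [-0.0015  0.0003] r 0.0900 jigang -0.038 F [-1.87  0.25 -2.64] cw-force-on-tool 0.41 rad -1.84 Tz -0.027 w 0.0138 gf 30.0
to grip, tool axes [0.     0.0004 0.0075]
time: 4.62
position: [0.614, -0.1089, 0.0896]
tool_rot: [-3.128, 0.285, 0.002]
ft_force: [-2.3, 1.1, -2.7]
grip_width: 0.155
grip_force: 30.0
t 4.62 p [ 0.614  -0.1089  0.0896] toolyaw -10.41 tilt [-0.0011  0.0005] r 0.0903 jigang 0.143 F [-2.26  1.15 -2.66] cw-force-on-tool -0.75 rad -2.42 Tz -0.016 w 0.0135 gf 30.0
to grip, tool axes [-0.0017  0.0166  0.0076]
```

```bash
python3 -m handwheel '[[0,-0.0003,-0.0078,0,0,0,-5],[0,-0.0003,-0.0078,0,0,0,-5],[0,-0.0003,-0.0078,0,0,0,-5],[0,-0.0003,-0.0078,0,0,0,-5],[0,-0.0003,-0.0078,0,0,0,-5],[0,-0.0003,-0.0078,0,0,0,-5],[0,0,0,0,0,0,0],[0,0,0,0,0,0,0]]'; python3 p.py
python3 -m handwheel '[[0,0,0,0.003,0,0,0],[0,0,0,0.0035,0,0,0],[0,0,0,0.001,0,0,0],[0,0,0,0,0,0,0]]'; python3 p.py
```

```text
time: 5.62
position: [0.6112, -0.0638, 0.0901]
tool_rot: [-3.097, -0.529, -0.001]
ft_force: [-0.3, 2.6, -3.9]
grip_width: 0.158
grip_force: 30.0
t 5.62 p [ 0.6112 -0.0638  0.0901] toolyaw 19.40 tilt [0.0005 0.0002] r 0.0912 jigang 0.646 F [-0.31  2.56 -3.95] cw-force-on-tool -2.52 rad 0.54 Tz -0.123 w 0.0138 gf 30.0
to grip, tool axes [-0.022   0.057   0.0081]
time: 6.12
position: [0.612, -0.0634, 0.0833]
tool_rot: [3.095, 0.534, 0.003]
ft_force: [1.4, 2.3, 0.9]
grip_width: 0.159
grip_force: 30.0
t 6.12 p [ 0.612  -0.0634  0.0833] toolyaw 19.57 tilt [ 0.0022 -0.    ] r 0.0921 jigang 0.648 F [1.35 2.26 0.89] cw-force-on-tool -1.69 rad 2.02 Tz -0.123 w 0.0139 gf 30.0
to grip, tool axes [-0.0231  0.0571  0.0013]
```

```bash
python3 -m handwheel '[[0,-0.0003,0.0078,0.0002,0,0,5],[0,-0.0003,0.0078,0.0002,0,0,5],[0,-0.0003,0.0078,0.0002,0,0,5],[0,0,0,0,0,0,0]]'; python3 p.py
python3 -m handwheel '[[0,-0.0003,0.0078,0.0002,0,0,5],[0,-0.0003,0.0078,0.0002,0,0,5],[0,0,0,0,0,0,0]]'; python3 p.py
```

```text
time: 6.62
position: [0.6163, -0.0857, 0.0823]
tool_rot: [-3.138, -0.127, -0.001]
ft_force: [1.2, 4.6, 0.7]
grip_width: 0.16
grip_force: 30.0
t 6.62 p [ 0.6163 -0.0857  0.0823] toolyaw 4.63 tilt [0.0007 0.0007] r 0.0916 jigang 0.400 F [1.19 4.59 0.73] cw-force-on-tool -4.47 rad 1.57 Tz 0.026 w 0.0139 gf 30.0
to grip, tool axes [-0.0101  0.0385  0.0002]
time: 7.0
position: [0.616, -0.1016, 0.0817]
tool_rot: [-3.138, 0.145, -0.0]
ft_force: [-0.0, 3.6, 0.1]
grip_width: 0.155
grip_force: 30.0
t 7.00 p [ 0.616  -0.1016  0.0817] toolyaw -5.30 tilt [0.0003 0.0002] r 0.0914 jigang 0.226 F [-0.01  3.56  0.07] cw-force-on-tool -3.54 rad -0.32 Tz 0.089 w 0.0135 gf 30.0
to grip, tool axes [-0.0045  0.0238 -0.0003]
```

```bash
for i in 1; do python3 -m handwheel '[[0,-0.0003,0.0078,0.0002,0,0,5],[0,-0.0003,0.0078,0.0002,0,0,5],[0,0,0,0,0,0,0]]'; done; python3 p.py
python3 -m handwheel '[[0,-0.0003,0.0078,0.0002,0,0,5],[0,-0.0003,0.0078,0.0002,0,0,5],[0,0,0,0,0,0,0]]'; python3 p.py
```

```text
time: 7.38
position: [0.613, -0.1171, 0.0812]
tool_rot: [3.114, -0.417, -0.0]
ft_force: [0.9, 4.1, 1.2]
grip_width: 0.157
grip_force: 30.0
t 7.38 p [ 0.613  -0.1171  0.0812] toolyaw -15.27 tilt [-0.0002 -0.0001] r 0.0912 jigang 0.052 F [0.88 4.05 1.19] cw-force-on-tool -4.14 rad -0.20 Tz 0.110 w 0.0136 gf 30.0
to grip, tool axes [-0.0015  0.0084 -0.0008]
time: 7.75
position: [0.6076, -0.1318, 0.0807]
tool_rot: [3.065, -0.686, -0.001]
ft_force: [1.1, 3.0, -0.3]
grip_width: 0.153
grip_force: 30.0
t 7.75 p [ 0.6076 -0.1318  0.0807] toolyaw -25.25 tilt [-0.0004 -0.0002] r 0.0910 jigang -0.120 F [ 1.1   2.97 -0.32] cw-force-on-tool -3.16 rad -0.25 Tz 0.062 w 0.0133 gf 30.0
to grip, tool axes [-0.0014 -0.007  -0.0013]
```

```bash
python3 -m handwheel '[[0,-0.0003,0.0078,0.0002,0,0,5],[0,-0.0003,0.0078,0.0002,0,0,5],[0,0,0,0,0,0,0]]'; python3 p.py
python3 -m handwheel '[[0,-0.0003,0.0078,0.0002,0,0,5],[0,-0.0003,0.0078,0.0002,0,0,5],[0,0,0,0,0,0,0]]'; python3 p.py
```

```text
time: 8.12
position: [0.5998, -0.1453, 0.0803]
tool_rot: [2.994, -0.951, -0.001]
ft_force: [0.9, 2.7, 0.3]
grip_width: 0.159
grip_force: 30.0
t 8.12 p [ 0.5998 -0.1453  0.0803] toolyaw -35.23 tilt [-0.0004 -0.0002] r 0.0910 jigang -0.291 F [0.91 2.72 0.29] cw-force-on-tool -2.76 rad -0.80 Tz 0.067 w 0.0138 gf 30.0
to grip, tool axes [-0.0039 -0.0222 -0.0017]
time: 8.5
position: [0.5901, -0.157, 0.08]
tool_rot: [-2.9, 1.207, -0.001]
ft_force: [2.0, 4.0, 0.2]
grip_width: 0.157
grip_force: 30.0
t 8.50 p [ 0.5901 -0.157   0.08  ] toolyaw -45.21 tilt [ 0.0003 -0.0001] r 0.0909 jigang -0.459 F [2.   4.01 0.18] cw-force-on-tool -4.27 rad -1.37 Tz 0.164 w 0.0137 gf 30.0
to grip, tool axes [-0.0092 -0.0363 -0.002 ]
```

```bash
python3 -m handwheel '[[0,-0.0003,0.0078,0.0002,0,0,5],[0,-0.0002,0.0055,0.0001,0,0,3.5],[0,0,0,0,0,0,0]]'; python3 p.py
python3 -m handwheel '[[0,0,0,0,0,0,0],[0,0,0,0,0,0,0]]'; python3 p.py
```

```text
time: 8.88
position: [0.5807, -0.1654, 0.08]
tool_rot: [-2.803, 1.418, -0.002]
ft_force: [1.9, 4.1, -0.2]
grip_width: 0.162
grip_force: 30.0
t 8.88 p [ 0.5807 -0.1654  0.08  ] toolyaw -53.68 tilt [ 0.0016 -0.0002] r 0.0909 jigang -0.597 F [ 1.89  4.08 -0.24] cw-force-on-tool -4.00 rad -2.07 Tz 0.191 w 0.0141 gf 30.0
to grip, tool axes [-0.0156 -0.0471 -0.002 ]
time: 9.12
position: [0.5805, -0.1655, 0.0799]
tool_rot: [-2.801, 1.421, -0.002]
ft_force: [2.6, 3.9, -0.7]
grip_width: 0.157
grip_force: 30.0
t 9.12 p [ 0.5805 -0.1655  0.0799] toolyaw -53.81 tilt [ 0.0012 -0.    ] r 0.0909 jigang -0.600 F [ 2.64  3.95 -0.74] cw-force-on-tool -4.50 rad -1.51 Tz 0.171 w 0.0137 gf 30.0
to grip, tool axes [-0.0158 -0.0473 -0.0021]
```

```bash
python3 -m handwheel '[[0,-0.0003,-0.0072,0,0,0,-4.6],[0,0,0,0,0,0,0]]'; python3 p.py
python3 -m handwheel '[[0,0,0,-0.004,0,0,0],[0,0,0,-0.0035,0,0,0],[0,0,0,0,0,0,0]]'; python3 p.py
python3 -m handwheel '[[0,-0.0003,-0.0078,0,0,0,-5],[0,-0.0003,-0.0078,0,0,0,-5],[0,0,0,0,0,0,0]]'; python3 p.py
```

```text
time: 9.38
position: [0.5849, -0.1621, 0.0794]
tool_rot: [2.854, -1.311, -0.001]
ft_force: [1.0, 2.7, 1.7]
grip_width: 0.158
grip_force: 30.0
t 9.38 p [ 0.5849 -0.1621  0.0794] toolyaw -49.34 tilt [-0.0014 -0.0008] r 0.0911 jigang -0.539 F [1.04 2.7  1.65] cw-force-on-tool -2.56 rad -1.35 Tz 0.038 w 0.0138 gf 30.0
to grip, tool axes [-0.0123 -0.0428 -0.0026]
time: 9.75
position: [0.5829, -0.1604, 0.085]
tool_rot: [2.854, -1.311, -0.009]
ft_force: [-2.9, 4.6, -8.7]
grip_width: 0.157
grip_force: 30.0
t 9.75 p [ 0.5829 -0.1604  0.085 ] toolyaw -49.33 tilt [-0.0056  0.002 ] r 0.0885 jigang -0.543 F [-2.85  4.59 -8.68] cw-force-on-tool -0.85 rad -5.34 Tz 0.033 w 0.0137 gf 30.0
to grip, tool axes [-0.0097 -0.0432  0.0029]
time: 10.12
position: [0.5954, -0.1505, 0.0867]
tool_rot: [2.957, -1.058, -0.003]
ft_force: [-4.0, 3.1, -3.2]
grip_width: 0.16
grip_force: 30.0
t 10.12 p [ 0.5954 -0.1505  0.0867] toolyaw -39.38 tilt [-0.0024 -0.0002] r 0.0905 jigang -0.367 F [-3.98  3.14 -3.24] cw-force-on-tool 0.06 rad -5.07 Tz 0.001 w 0.0139 gf 30.0
to grip, tool axes [-0.0054 -0.0287  0.0047]
```

```bash
python3 -m handwheel '[[0,-0.0003,-0.0078,0,0,0,-5],[0,-0.0003,-0.0078,0,0,0,-5],[0,-0.0003,-0.0078,0,0,0,-5],[0,-0.0003,-0.0078,0,0,0,-5],[0,-0.0003,-0.0078,0,0,0,-5],[0,-0.0003,-0.0078,0,0,0,-5],[0,-0.0003,-0.0078,0,0,0,-5],[0,-0.0003,-0.0078,0,0,0,-5],[0,-0.0003,-0.0078,0,0,0,-5],[0,-0.0002,-0.0047,0,0,0,-3],[0,0,0,0,0,0,0]]'; python3 p.py
python3 -m handwheel '[[0,0,0,0.003,0,0,0],[0,0,0,0.0035,0,0,0],[0,0,0,0.001,0,0,0],[0,0,0,0,0,0,0],[0,0,0,0,0,0,0]]'; python3 p.py
```

```text
time: 11.5
position: [0.6155, -0.0813, 0.0871]
tool_rot: [3.132, 0.233, -0.001]
ft_force: [-3.3, 1.2, -3.5]
grip_width: 0.158
grip_force: 30.0
t 11.50 p [ 0.6155 -0.0813  0.0871] toolyaw 8.49 tilt [-0.0004 -0.0011] r 0.0913 jigang 0.448 F [-3.26  1.17 -3.47] cw-force-on-tool -1.59 rad -3.08 Tz -0.145 w 0.0137 gf 30.0
to grip, tool axes [-0.0125  0.0421  0.0052]
time: 12.12
position: [0.6172, -0.0804, 0.0807]
tool_rot: [3.132, 0.237, 0.005]
ft_force: [1.5, 1.7, 4.7]
grip_width: 0.158
grip_force: 30.0
t 12.12 p [ 0.6172 -0.0804  0.0807] toolyaw 8.66 tilt [ 0.003  -0.0004] r 0.0931 jigang 0.456 F [1.51 1.73 4.69] cw-force-on-tool -1.50 rad 1.74 Tz -0.078 w 0.0138 gf 30.0
to grip, tool axes [-0.0145  0.0428 -0.0013]
```

```bash
python3 -m handwheel '[[0,-0.0002,0.0047,0,0,0,3],[0,-0.0002,0.0047,0,0,0,3],[0,0,0,0,0,0,0]]'; python3 p.py
python3 -m handwheel '[[0,-0.0003,0.0078,0.0001,0,0,5],[0,0,0,0,0,0,0],[0,0,0,0,0,0,0]]'; python3 p.py
```

```text
time: 12.5
position: [0.6168, -0.0908, 0.0795]
tool_rot: [3.14, 0.072, 0.001]
ft_force: [1.1, 0.8, 0.6]
grip_width: 0.159
grip_force: 30.0
t 12.50 p [ 0.6168 -0.0908  0.0795] toolyaw 2.63 tilt [ 0.0005 -0.0012] r 0.0918 jigang 0.344 F [1.08 0.8  0.61] cw-force-on-tool -0.76 rad 1.11 Tz -0.199 w 0.0139 gf 30.0
to grip, tool axes [-0.009   0.0337 -0.0025]
time: 12.88
position: [0.6168, -0.0972, 0.0794]
tool_rot: [3.141, -0.06, 0.0]
ft_force: [0.8, 0.3, 1.4]
grip_width: 0.154
grip_force: 30.0
t 12.88 p [ 0.6168 -0.0972  0.0794] toolyaw -2.20 tilt [ 0.0001 -0.0001] r 0.0918 jigang 0.274 F [0.76 0.32 1.44] cw-force-on-tool -0.35 rad 0.75 Tz -0.011 w 0.0134 gf 30.0
to grip, tool axes [-0.0063  0.028  -0.0026]
```

```bash
python3 -m handwheel '[[0,-0.0002,0.0047,0.0001,0,0,3],[0,0,0,0,0,0,0],[0,0,0,0,0,0,0]]'; python3 p.py
python3 - <<'E'
from h import *
im,d,P=cloud("scene"); cv2.imwrite("pics/s2.png",cv2.resize(im[190:320,180:330],None,fx=5,fy=4.5))
for n in("wrist","scene"):
    im,d,P=cloud(n)
    hsv=cv2.cvtColor(im,cv2.COLOR_BGR2HSV); H,S,V=[hsv[...,k].astype(int) for k in range(3)]
    o=(H>6)&(H<22)&(S>140)&(V>90)&(d>0)&(P[...,2]>.06)&(P[...,2]<.14)
    p=P[o]; r=np.hypot(*(p[:,:2]-[.525,-.0935]).T)
    o2=r<.13; p=p[o2]; r=r[o2]
    b=p[r>.096]; print(n,len(p),'ball',b.mean(0).round(4),'ztop',np.percentile(b[:,2],[90,98]).round(4) if len(b) else 0,'ang',np.degrees(np.arctan2(b[:,1].mean()+.0935,b[:,0].mean()-.525)))
    for lo in np.arange(0,.12,.01):
        m=(r>=lo)&(r<lo+.01)
        if m.sum()>2: print('%.2f'%lo,m.sum(),np.percentile(p[m][:,2],[50,90]).round(4))
E
```

```text
time: 13.25
position: [0.6163, -0.1018, 0.0794]
tool_rot: [3.138, -0.143, -0.0]
ft_force: [0.2, 1.2, 1.5]
grip_width: 0.155
grip_force: 30.0
t 13.25 p [ 0.6163 -0.1018  0.0794] toolyaw -5.22 tilt [-0.0001 -0.    ] r 0.0917 jigang 0.224 F [0.19 1.22 1.47] cw-force-on-tool -1.23 rad 0.08 Tz -0.021 w 0.0134 gf 30.0
to grip, tool axes [-0.0048  0.0236 -0.0026]
wrist 1743 ball [ 0.6286 -0.1044  0.1074] ztop [0.1106 0.1112] ang -6.011811790704
0.04 60 [0.0937 0.0951]
0.05 240 [0.096  0.0974]
0.06 264 [0.0986 0.1002]
0.07 58 [0.1006 0.1014]
0.09 264 [0.1086 0.1105]
0.10 828 [0.1078 0.1106]
0.11 28 [0.1025 0.104 ]
scene 62 ball [nan nan nan] ztop 0 ang nan
0.00 19 [0.0878 0.0897]
0.01 43 [0.0873 0.0896]<stdin>:9: RuntimeWarning: Mean of empty slice.
  ret = um.true_divide(
  ret = ret.dtype.type(ret / rcount)
```

View pics/s2.png

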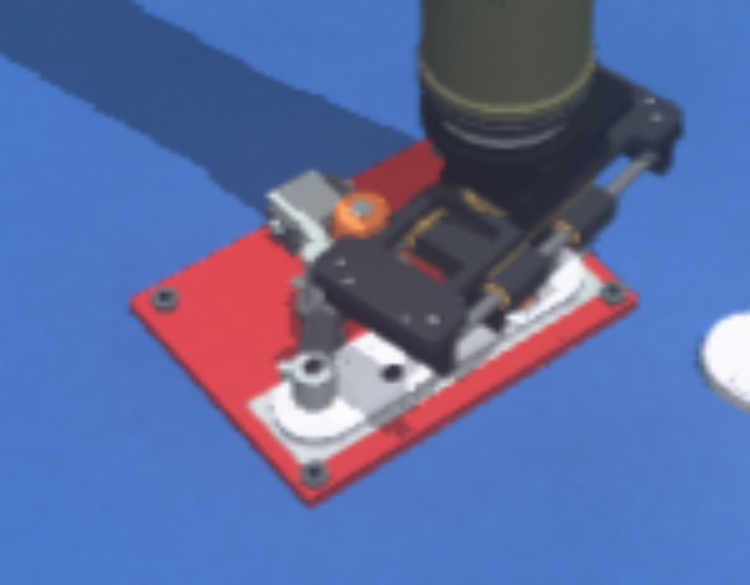

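The scene view shows the hub (about (360,215)) sitting low. Its height and the ball's match a seated lever with the nut about 2.7 mm down. I'll carry on.

```bash
python3 -m handwheel '[[0,-0.0002,0.0047,0.0001,0,0,3],[0,0,0,0,0,0,0]]'; python3 p.py
python3 -m handwheel '[[0,-0.0002,0.0047,0.0001,0,0,3],[0,0,0,0,0,0,0]]'; python3 p.py
```

```text
time: 13.65
position: [0.6158, -0.1058, 0.0793]
tool_rot: [-3.132, 0.226, -0.0]
ft_force: [0.2, 2.8, 2.3]
grip_width: 0.155
grip_force: 30.0
t 13.65 p [ 0.6158 -0.1058  0.0793] toolyaw -8.26 tilt [0.0001 0.0011] r 0.0916 jigang 0.180 F [0.2  2.84 2.3 ] cw-force-on-tool -2.84 rad -0.18 Tz 0.035 w 0.0135 gf 30.0
to grip, tool axes [-0.0036  0.0198 -0.0027]
time: 13.9
position: [0.6153, -0.109, 0.0794]
tool_rot: [-3.124, 0.305, -0.001]
ft_force: [1.2, 4.7, 1.8]
grip_width: 0.158
grip_force: 30.0
t 13.90 p [ 0.6153 -0.109   0.0794] toolyaw -11.17 tilt [0.0007 0.0025] r 0.0916 jigang 0.144 F [1.17 4.67 1.78] cw-force-on-tool -4.80 rad 0.37 Tz 0.103 w 0.0138 gf 30.0
to grip, tool axes [-0.0027  0.0167 -0.0027]
```

```bash
python3 -m handwheel '[[0.03,0,0,0,0,0,0],[0.03,0,0,0,0,0,0],[0.03,0,0,0,0,0,0]]'; python3 p.py
cat > lv.py <<'E'
from h import *
im,d,P=cloud("wrist"); cv2.imwrite("pics/lv%.2f.png"%ctrl.get_state()['time'],im)
hsv=cv2.cvtColor(im,cv2.COLOR_BGR2HSV); H,S,V=[hsv[...,k].astype(int) for k in range(3)]
o=(H>6)&(H<22)&(S>140)&(V>90)&(d>0)&(P[...,2]>.06)&(P[...,2]<.14)
p=P[o]; r=np.hypot(*(p[:,:2]-[.525,-.0935]).T); m=r<.13; p=p[m]; r=r[m]
b=p[r>.096]; print('ball',b.mean(0).round(4),'ztop',np.percentile(b[:,2],[90,98]).round(4),'ang',np.degrees(np.arctan2(b[:,1].mean()+.0935,b[:,0].mean()-.525)).round(2))
print(['%.2f: %.4f'%(lo,np.median(p[(r>=lo)&(r<lo+.01)][:,2])) for lo in np.arange(.04,.11,.01) if ((r>=lo)&(r<lo+.01)).sum()>5])
E
python3 lv.py
```

```text
time: 14.28
position: [0.6145, -0.1118, 0.0791]
tool_rot: [3.126, -0.31, -0.001]
ft_force: [0.0, 2.9, 1.1]
grip_width: 0.333
grip_force: 1.4
t 14.28 p [ 0.6145 -0.1118  0.0791] toolyaw -11.32 tilt [-0.0005 -0.0005] r 0.0914 jigang 0.113 F [0.01 2.88 1.13] cw-force-on-tool -2.83 rad -0.57 Tz 0.023 w 0.0290 gf 1.4
to grip, tool axes [-0.0025  0.0139 -0.0028]
ball [ 0.628  -0.1086  0.1074] ztop [0.1105 0.1113] ang -8.33
['0.04: 0.0938', '0.05: 0.0960', '0.06: 0.0987', '0.07: 0.1008', '0.09: 0.1086', '0.10: 0.1078', '0.11: 0.1027']
```

```bash
python3 -m handwheel '[[0.03,-0.0002,-0.0045,0,0,0,-3],[0.03,0,0,0,0,0,0]]'; python3 p.py; python3 lv.py
python3 -m handwheel '[[0,0,0,0,0,0,0],[0,0,0,0,0,0,0],[0,0,0,0,0,0,0]]'; python3 p.py;python3 -m handwheel '[[0,-0.0002,0.0047,0.0001,0,0,3],[0,-0.0002,0.0047,0.0001,0,0,3],[0,0,0,0,0,0,0]]'; python3 p.py
```

```text
time: 14.58
position: [0.615, -0.1082, 0.0789]
tool_rot: [3.132, -0.23, -0.001]
ft_force: [-0.4, -0.1, 0.7]
grip_width: 0.347
grip_force: 0.3
t 14.57 p [ 0.615  -0.1082  0.0789] toolyaw -8.39 tilt [-0.0008 -0.0014] r 0.0912 jigang 0.152 F [-0.45 -0.11  0.67] cw-force-on-tool 0.18 rad -0.42 Tz -0.026 w 0.0302 gf 0.3
to grip, tool axes [-0.0032  0.0173 -0.0031]
ball [ 0.6285 -0.1048  0.1074] ztop [0.1107 0.1113] ang -6.24
['0.04: 0.0937', '0.05: 0.0960', '0.06: 0.0986', '0.07: 0.1009', '0.09: 0.1086', '0.10: 0.1077', '0.11: 0.1034']
time: 15.0
position: [0.6156, -0.106, 0.0792]
tool_rot: [-3.132, 0.227, -0.0]
ft_force: [0.9, 2.6, 0.4]
grip_width: 0.165
grip_force: 29.9
t 15.00 p [ 0.6156 -0.106   0.0792] toolyaw -8.30 tilt [0.0002 0.0009] r 0.0915 jigang 0.177 F [0.93 2.62 0.44] cw-force-on-tool -2.73 rad 0.56 Tz -0.017 w 0.0144 gf 29.9
to grip, tool axes [-0.0035  0.0196 -0.0028]
time: 15.38
position: [0.6141, -0.1138, 0.0792]
tool_rot: [-3.115, 0.39, -0.001]
ft_force: [1.8, 5.2, 1.0]
grip_width: 0.164
grip_force: 29.9
t 15.38 p [ 0.6141 -0.1138  0.0792] toolyaw -14.26 tilt [0.001  0.0026] r 0.0913 jigang 0.091 F [1.78 5.16 1.02] cw-force-on-tool -5.43 rad 0.59 Tz 0.166 w 0.0143 gf 29.9
to grip, tool axes [-0.0018  0.0119 -0.0029]
```

```bash
python3 -m handwheel '[[0,-0.0002,0.0047,0.0001,0,0,3],[0,-0.0001,0.0047,0.0001,0,0,3],[0,0,0,0,0,0,0]]'; python3 p.py
python3 -m handwheel '[[0,0,0,0,0,0,0]]'; python3 p.py
```

```text
time: 15.75
position: [0.6115, -0.1223, 0.0791]
tool_rot: [-3.09, 0.551, -0.002]
ft_force: [2.7, 5.9, 0.3]
grip_width: 0.161
grip_force: 29.9
t 15.75 p [ 0.6115 -0.1223  0.0791] toolyaw -20.24 tilt [0.0016 0.003 ] r 0.0912 jigang -0.007 F [2.71 5.93 0.26] cw-force-on-tool -6.48 rad 0.70 Tz 0.207 w 0.0140 gf 29.9
to grip, tool axes [-0.0012  0.0031 -0.003 ]
time: 15.88
position: [0.6116, -0.1222, 0.0791]
tool_rot: [-3.09, 0.55, -0.002]
ft_force: [2.4, 6.5, -0.0]
grip_width: 0.166
grip_force: 29.9
t 15.88 p [ 0.6116 -0.1222  0.0791] toolyaw -20.19 tilt [0.0016 0.0028] r 0.0912 jigang -0.006 F [ 2.43  6.51 -0.01] cw-force-on-tool -6.95 rad 0.26 Tz 0.167 w 0.0145 gf 29.9
to grip, tool axes [-0.0011  0.0033 -0.0029]
```

```bash
python3 -m handwheel '[[0,-0.0001,0.0031,0,0,0,2],[0,0,0,0,0,0,0]]'; python3 p.py
python3 -m handwheel '[[0,0,0,0,0,0,0]]'; python3 p.py; python3 -m handwheel '[[0,0,0,0,0,0,0]]'; python3 p.py
```

```text
time: 16.12
position: [0.6106, -0.1247, 0.0791]
tool_rot: [-3.079, 0.604, -0.002]
ft_force: [2.8, 6.5, -0.1]
grip_width: 0.162
grip_force: 29.9
t 16.12 p [ 0.6106 -0.1247  0.0791] toolyaw -22.20 tilt [0.002  0.0033] r 0.0911 jigang -0.036 F [ 2.76  6.46 -0.1 ] cw-force-on-tool -7.02 rad 0.38 Tz 0.195 w 0.0141 gf 29.9
to grip, tool axes [-0.0011  0.0006 -0.0029]
time: 16.25
position: [0.6106, -0.1247, 0.0791]
tool_rot: [-3.08, 0.603, -0.002]
ft_force: [2.8, 7.2, 0.9]
grip_width: 0.168
grip_force: 29.9
t 16.25 p [ 0.6106 -0.1247  0.0791] toolyaw -22.17 tilt [0.0019 0.0032] r 0.0911 jigang -0.035 F [2.82 7.23 0.89] cw-force-on-tool -7.76 rad 0.18 Tz 0.209 w 0.0146 gf 29.9
to grip, tool axes [-0.0011  0.0006 -0.0029]
time: 16.38
position: [0.6106, -0.1247, 0.0791]
tool_rot: [-3.08, 0.603, -0.002]
ft_force: [2.4, 6.3, -0.2]
grip_width: 0.161
grip_force: 29.9
t 16.38 p [ 0.6106 -0.1247  0.0791] toolyaw -22.17 tilt [0.0019 0.0032] r 0.0911 jigang -0.035 F [ 2.44  6.35 -0.23] cw-force-on-tool -6.80 rad 0.12 Tz 0.214 w 0.0140 gf 29.9
to grip, tool axes [-0.0011  0.0007 -0.0029]
```

```bash
python3 -m handwheel '[[0,0,0,0,0,0,-2],[0,0,0,0,0,0,0]]'; python3 p.py
python3 -m handwheel '[[0,0,0,0,0,0,-1.5],[0,0,0,0,0,0,0]]'; python3 p.py; python3 -m handwheel '[[0,0,0,0,0,0,0]]'; python3 p.py
```

```text
time: 16.62
position: [0.6107, -0.1245, 0.0791]
tool_rot: [-3.089, 0.549, -0.002]
ft_force: [2.8, 7.6, 0.2]
grip_width: 0.169
grip_force: 29.9
t 16.62 p [ 0.6107 -0.1245  0.0791] toolyaw -20.16 tilt [0.0021 0.0036] r 0.0911 jigang -0.033 F [2.77 7.65 0.23] cw-force-on-tool -8.13 rad 0.00 Tz 0.084 w 0.0147 gf 29.9
to grip, tool axes [-0.0011  0.0008 -0.0029]
time: 16.88
position: [0.6108, -0.1242, 0.0791]
tool_rot: [-3.096, 0.509, -0.002]
ft_force: [2.1, 6.0, 0.0]
grip_width: 0.165
grip_force: 29.9
t 16.88 p [ 0.6108 -0.1242  0.0791] toolyaw -18.67 tilt [0.0023 0.0039] r 0.0911 jigang -0.030 F [2.1  5.96 0.04] cw-force-on-tool -6.32 rad -0.03 Tz -0.013 w 0.0143 gf 29.9
to grip, tool axes [-0.0011  0.0011 -0.0029]
time: 17.0
position: [0.6108, -0.1242, 0.0791]
tool_rot: [-3.096, 0.509, -0.002]
ft_force: [2.8, 7.0, -1.3]
grip_width: 0.162
grip_force: 29.9
t 17.00 p [ 0.6108 -0.1242  0.0791] toolyaw -18.68 tilt [0.0022 0.0039] r 0.0911 jigang -0.030 F [ 2.8   6.99 -1.25] cw-force-on-tool -7.53 rad 0.28 Tz 0.012 w 0.0141 gf 29.9
to grip, tool axes [-0.0011  0.0011 -0.0029]
```

```bash
python3 -m handwheel '[[0,0,0.0016,0,0,0,1],[0,0,0,0,0,0,0]]'; python3 p.py
python3 -m handwheel '[[0,0,0.0016,0,0,0,1],[0,0,0,0,0,0,0]]'; python3 p.py; python3 -m handwheel '[[0,0,0,0,0,0,0]]'; python3 p.py
```

```text
time: 17.25
position: [0.6104, -0.1251, 0.0792]
tool_rot: [-3.09, 0.536, -0.003]
ft_force: [3.4, 7.8, 0.2]
grip_width: 0.165
grip_force: 29.9
t 17.25 p [ 0.6104 -0.1251  0.0792] toolyaw -19.67 tilt [0.0026 0.0047] r 0.0911 jigang -0.040 F [3.39 7.85 0.22] cw-force-on-tool -8.54 rad 0.46 Tz 0.029 w 0.0143 gf 29.9
to grip, tool axes [-0.0011  0.0001 -0.0028]
time: 17.5
position: [0.6099, -0.1263, 0.0791]
tool_rot: [-3.086, 0.562, -0.003]
ft_force: [2.6, 8.5, -0.5]
grip_width: 0.161
grip_force: 29.9
t 17.50 p [ 0.6099 -0.1263  0.0791] toolyaw -20.66 tilt [0.0026 0.0049] r 0.0910 jigang -0.055 F [ 2.57  8.51 -0.52] cw-force-on-tool -8.86 rad -0.68 Tz 0.056 w 0.0140 gf 29.9
to grip, tool axes [-0.001  -0.0012 -0.0029]
time: 17.62
position: [0.6099, -0.1264, 0.0791]
tool_rot: [-3.086, 0.562, -0.003]
ft_force: [2.5, 8.0, -0.0]
grip_width: 0.169
grip_force: 29.9
t 17.62 p [ 0.6099 -0.1264  0.0791] toolyaw -20.65 tilt [0.0025 0.0048] r 0.0911 jigang -0.055 F [ 2.53  8.01 -0.05] cw-force-on-tool -8.39 rad -0.53 Tz 0.035 w 0.0147 gf 29.9
to grip, tool axes [-0.0011 -0.0012 -0.0029]
```

The pull is about 9 N. Next I ease back, release and check that the lever is seated.

```bash
python3 -m handwheel '[[0,-0.0002,-0.004,0,0,0,-2.5],[0,-0.0002,-0.003,0,0,0,-2],[0,0,0,0,0,0,0]]'; python3 p.py
python3 -m handwheel '[[0.05,0,0,0,0,0,0],[0.05,0,0,0,0,0,0],[0.05,0,0,0,0,0,0],[0.05,0,0,0,0,0,0]]'; python3 p.py; python3 lv.py
```

```text
time: 18.0
position: [0.6116, -0.1217, 0.0792]
tool_rot: [-3.107, 0.443, -0.003]
ft_force: [2.2, 5.8, 0.6]
grip_width: 0.165
grip_force: 29.9
t 18.00 p [ 0.6116 -0.1217  0.0792] toolyaw -16.22 tilt [0.0022 0.0026] r 0.0911 jigang -0.000 F [2.16 5.8  0.61] cw-force-on-tool -6.19 rad 0.26 Tz -0.122 w 0.0143 gf 29.9
to grip, tool axes [-0.0013  0.0037 -0.0029]
time: 18.5
position: [0.6096, -0.1257, 0.0786]
tool_rot: [3.108, -0.448, -0.002]
ft_force: [-0.3, -0.5, -0.6]
grip_width: 0.524
grip_force: 0.0
t 18.50 p [ 0.6096 -0.1257  0.0786] toolyaw -16.40 tilt [-0.0015 -0.0014] r 0.0906 jigang -0.050 F [-0.33 -0.47 -0.57] cw-force-on-tool 0.56 rad -0.14 Tz -0.007 w 0.0456 gf 0.0
to grip, tool axes [-0.0005 -0.0008 -0.0034]
ball [ 0.6258 -0.1194  0.1071] ztop [0.1103 0.1111] ang -14.4
['0.04: 0.0934', '0.05: 0.0957', '0.06: 0.0984', '0.07: 0.1006', '0.08: 0.1012', '0.09: 0.1079', '0.10: 0.1075', '0.11: 0.1021']
```

The lever angle and height fit it being fully seated: the measured drop is about 3.5 mm, against about 3 mm expected. Retreating.

```bash
python3 -m handwheel '[[0.06,0,0,0,0,0,0],[0.06,0,0,0,0,0,0],[0.06,0,0,-0.02,0,0,0],[0.06,0,0,-0.03,0,0,0],[0.06,0,0,-0.04,0,0,0],[0.06,0,0,-0.05,0,0,0],[0.06,-0.04,0,0,0,0,0],[0.06,-0.04,0,0,0,0,0],[0.06,0,0,0,0,0,0],[0.06,0,0,0,0,0,0]]'; python3 lv.py
python3 - <<'E'
from h import *
im,d,P=cloud("wrist"); cv2.imwrite("pics/end.png",im)
E
```

```text
time: 19.8
position: [0.5345, -0.1021, 0.2203]
tool_rot: [3.109, -0.446, 0.004]
ft_force: [0.7, -0.2, -0.4]
grip_width: 0.688
grip_force: 0.0
ball [ 0.624  -0.1188  0.1085] ztop [0.1107 0.1115] ang -14.32
['0.04: 0.0933', '0.05: 0.0959', '0.06: 0.0986', '0.07: 0.1010', '0.08: 0.1036', '0.09: 0.1078', '0.10: 0.1085']
```

View pics/end.png

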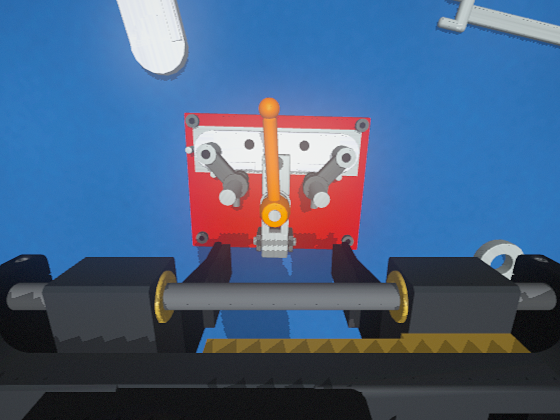

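The lever (ball at (269,107), hub at (275,214)) stands free between the posts, and the bracket is in its place. Handing in.

```bash
python3 -c "from bench import ctrl; print(ctrl.close_job())"
```

```text
the job is handed in; nothing more can be done
None
```

The bracket is clamped at a pull of about 9 N at the grip, and the lever is down in its serrations and let go. I handed the job in after about 20 s of the 61 s allowed; no verdict came back.

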